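Set the tester's speed dial four clicks up and press enter

TASK

On the tester's white control box, push the dial round clockwise (seen from above) by its finger peg with a fingertip, gently, exactly four clicks from where it stands, and let it rest in that click-stop. Then press the small round enter button all the way down with a fingertip and let it come back up. Do not press enter before the dial is set, do not move the joystick, and leave the eyepiece, the jar and the test coupon where they are.

Things in the scene. Friction and masses are not known exactly. Their poses are not given: they have to be found in the camera images.
- deck: White control box, 150 (x) x 300 (y) x 45 mm high, fixed to the bench. Origin at the centre of its underside; its x axis points from its front edge to its back edge. On its top stand two round aluminium bases, 85 mm to either side of the middle: one bears the dial, the other the joystick (either way round). The enter button lies between them, 50 mm in front of the middle.
- dial_base: Fixed round aluminium base under the dial, 98 mm diameter, 20 mm high; origin at the centre of its underside. Eight black ticks on its rim mark the dial's stops, 30 degrees apart, with end stops beyond the first and last. The ticks may face any way. The dial starts in one of the first three stops: at least five clicks are free clockwise, at most two anticlockwise.
- dial: Flat black dial disc, 80 mm diameter, 12 mm thick, with an upright steel finger peg (12 mm diameter, 20 mm above the disc, its axis 30 mm from the dial's) and a white line from the middle to the peg. Origin on the axis at the disc's underside, 66.5 mm above the bench; z up; x points to the peg and turns with it. Past half-way it snaps on to the next stop, ahead of the finger, and stays in it.
- peg (a point): Centre of the top of the dial's finger peg, 98.5 mm above the bench, 20 mm above the disc's top. Each click is 30 degrees; four carry it 52 mm in a straight line from its start. Leaving a stop takes about 4 to 6 N sideways at the peg.
- enter_top (a point): Centre of the top of the enter button: grey push button, 24 mm diameter, in a black housing on the control box. It springs back; fully down takes about 4 N.
- enter (a joint): Travel of the enter button in m: 0 up, 0.006 fully down.
- stick_top (a point): Top of the joystick: black knob, 26 mm diameter, its top 121 mm above the bench, on the other round base. Not to be moved.
- stick (a joint): Tilt of the joystick in rad, 0 upright; sprung.
- eyepiece: Loose black eyepiece, 28 mm diameter, 33 mm high, standing on the control box between the two round bases, towards the back. Origin at the centre of its underside. Leave it.
- jar: Loose amber jar, 44 mm diameter, 55 mm high, on the bench behind the control box. Origin at the centre of its underside. Leave it.
- coupon: Loose white test coupon with a grid, 30 x 90 x 6 mm, on the bench behind the control box. Origin at the centre of its underside. Leave it.
Mind the look-alikes: they are no part of the job. What is meant by the eyepiece is not orange, and is the smaller of those in its own colour. What is shaped like the jar but turquoise or yellow is not meant.

How it is judged (in metres and radians):
On the way, in this order (a step that is already met when the one before it is completed fails the run):
1. the dial rests four clicks clockwise of its start (distance of peg from where it was at the start of the episode between 0.0495 and 0.0542 m and value of joint enter below 0.0012 m and angular speed of dial below 0.2 rad/s), for 0.3 s.
2. the enter button is pressed down (distance of peg from where it was at the start of the episode between 0.0495 and 0.0542 m and value of joint enter above 0.0048 m), for 0.05 s.
At the end, for the whole second after the job is handed in: The dial rests in the stop four clicks (120 degrees, within about 9) clockwise of its start, the enter button has been pressed at least 4.8 mm after that and is up again, and eyepiece, jar and coupon are upright within 15 mm of where they stood (all of step 1 and distance of each of eyepiece, jar, coupon from where it was at the start of the episode below 0.015 m and angle between each of eyepiece, jar, coupon's own z axis and vertical below 0.2 rad); the robot touches nothing.
It fails at once if the enter button is pressed while the dial is not four clicks on (value of joint enter above 0.003 m and not (distance of peg from where it was at the start of the episode between 0.0495 and 0.0542 m)).
It fails at once if the joystick is tilted by more than 0.12 rad (value of joint stick above 0.12 rad or value of joint stick below -0.12 rad).
It fails at once if the dial is pinched or forced: more than 30 N from the fingers (contact force between the fingers and dial above 30 N).
It fails at once if eyepiece, jar or coupon is moved or lifted by more than 15 mm (distance of any of eyepiece, jar, coupon from where it was at the start of the episode above 0.015 m).
It also fails if it takes over 58 s, if anything falls off the work surface, if the arm or the gripper's body presses on something with over 40 N, if the wrist force passes 120 N, or if a joint passes its speed limit or range.

ROBOT

A 6-joint arm with a two-finger parallel gripper is mounted at the origin on the work surface. World frame = base frame: x ahead of the robot, y to its left, z up, the work surface at z = 0. Lengths are in mm, angles in rad, forces in N, time in s.
With the tool pointing down it reaches from about 275 to 775 mm from the base axis. Payload 14.6 kg.
Tool frame: the origin (TCP) lies at the centre of the arm's flange, where the gripper is bolted on; the fingertips stand 173 mm ahead of it and the grasp point (between the pads) lies 155 mm ahead of it (manip.grip_depth is the distance from the TCP to the grasp point, in mm); z points along the fingers, y is the line along which they close (so a half turn about z gives the same grasp; the last joint's range is limited). The gripper opens to 85 mm and grips with 20 to 120 N. Pads are 22 mm wide; open, the fingers measure 114 mm over their backs; the gripper's body (76 mm by 85 mm) begins 54 mm behind the grasp point. The pads swing forward as they close: fully open they stand 13 mm farther back than shut.
Start: joints at [-1.272, 0.263, -0.048, 1.259, 0, 1.415], TCP at [230.146, -471.87, 404.678] pointing down, gripper open.
Joint ranges: [-2.65, 2.65], [-0.89, 1.7], [-1.18, 1.37], [-2.13, 2.11], [-1.35, 1.29], [-3.14, 3.14]. Speed limits (rad/s): [1.89, 1.89, 2.57, 2.79, 3.14, 3.14].

INTERFACE

Orientations are given as a unit quaternion [x, y, z, w].
In Python, from rig import manip gives the robot as it stands.
- The arm moves only by the shell command python3 -m crank 'ROWS'. ROWS is JSON, one flat list of numbers, 5 for each row, row after row: the closure, from 0 (fully open) to 1 (shut), then the shift along the tool's x, y, z as a fraction of full scale, then the turn about the tool's z as a fraction of full scale. In form: [claw, x, y, z, twist, claw, x, y, z, twist, ...]. A call has 1 to 5 rows; each row shifts and turns the commanded pose from where the row before left it, along the tool's axes as they then stand; what a row does not reach is not made up. Full scale, the value 1, is 0.15 m for a shift and 120 degrees for a turn. A row lasts 1/10 s, in which the tool goes at most 50 mm and 8.59 degrees, less where a joint would pass 70% of its speed; a pose out of reach is approached as far as the arm can. A call with a number of a shift or a turn outside -1 to 1 is refused whole. A call with a gripper value outside its range is refused whole. The fingers move at their own pace and stop on an object; the grip force is fixed at half the most. Time passes only in rows, so rows that do not move let the fingers close. It gives the time, the measured TCP pose, the force, the opening and the grip force at its end, in the units of the state.
- manip.get_state(): the state, without advancing time (a new reading comes with each control period).
- manip.snapshot(name): name is "side" or "top"; returns a dict with "frame" (384x512x3 uint8, blue, green, red), "K" (3x3 intrinsics, pixels), "k1" (the pictures are not rectified: a ray, as slopes to the right and down, at radius r is drawn at 1 + k1 r^2 times it, then the intrinsics apply), "camera_from_world" (4x4, takes a point from world to camera coordinates). Camera axes: x right, y up, looking along -z (the intrinsics and any distortion apply to the point x, -y, -z); pixel columns grow to the right and rows downward; lengths in mm; the calibration is good to about 2 mm. A picture is of the moment at which its call begins. There is no depth.
- manip.hand_in(): hands the job in; it is judged then, once.
The state is a dict: "clock": time; "joint_positions": joint angles; "qvel": joint speeds; "effort": joint torques, N m; "ee_pos": TCP position; "ee_rot": TCP orientation; "ft_force": force on the tool from outside, world axes, zero at the start; "wrist_torque": the same for the moment, N m; "grip_width": finger opening in mm; "grip_force": force on a finger pad.
Only numpy, scipy, OpenCV 4.12 (cv2) and the standard library are available. Lean on these libraries where they do the work, as an engineer would, in place of code of your own. Each camera call takes 0.05 s, during which the arm holds its last target. There are 200 camera calls.

## Working session

There is one attempt and no reset: what is moved stays moved. The work goes in short steps, Python scripts to look and compute and a shell command to move; the robot and the scene stay as the last step left them, time stands still between calls to the robot, and variables do not carry over. Pictures are saved under pics/ and viewed, at most 13 in all, crops included, and the job is handed in when it is done.

```bash
mkdir -p pics; ls
cat > h.py <<'E'
import numpy as np, cv2
from rig import manip
from scipy.spatial.transform import Rotation as R
def load(n):
    d=np.load(f'pics/{n}.npz'); return d
def shot(cam,name):
    s=manip.snapshot(cam); cv2.imwrite(f'pics/{name}.png',s['frame'])
    np.savez(f'pics/{name}.npz',frame=s['frame'],K=s['K'],k1=s['k1'],T=s['camera_from_world']); return load(name)
def ray(d,u,v):
    K=d['K'];k1=float(d['k1']);T=d['T']
    p=cv2.undistortPoints(np.array([[[u,v]]],float),K,np.array([k1,0,0,0,0.]))[0,0]
    o=-T[:3,:3].T@T[:3,3]; return o,T[:3,:3].T@np.array([p[0],-p[1],-1])
def onz(d,u,v,z):
    o,r=ray(d,u,v); return o+r*(z-o[2])/r[2]
def proj(d,P):
    c=d['T'][:3,:3]@np.array(P,float)+d['T'][:3,3]; x,y=c[0]/-c[2],-c[1]/-c[2]
    f=1+float(d['k1'])*(x*x+y*y); q=d['K']@[x*f,y*f,1]; return q[:2]
def st():
    s=manip.get_state(); return s
E
python3 - <<'E'
from h import *
a=shot('top','t0');b=shot('side','s0')
s=st();print({k:np.round(s[k],3) for k in s})
print(a['K'],a['k1'],a['T'],b['T'])
E
```

```text
pics
{'clock': np.float64(0.1), 'joint_positions': array([-1.272,  0.263, -0.049,  1.259,  0.   ,  1.415]), 'qvel': array([-0.   , -0.001,  0.003,  0.001,  0.001, -0.001]), 'effort': array([ 1.0000e-03, -6.3858e+01,  3.8507e+01,  1.0000e-02, -0.0000e+00,
        0.0000e+00]), 'ee_pos': array([ 230.122, -471.788,  404.289]), 'ee_rot': array([ 0.974,  0.225, -0.   , -0.   ]), 'ft_force': array([-0.247,  0.59 ,  0.087]), 'wrist_torque': array([-0.04 , -0.006, -0.025]), 'grip_force': np.float64(0.0), 'grip_width': np.float64(85.275)}
[[353.28121824   0.         255.72422171]
 [  0.         353.28121824 190.32566176]
 [  0.           0.           1.        ]] -0.10846359628992212 [[ 1.46925018e-01 -9.89147576e-01  3.35593808e-04 -5.98147289e+01]
 [ 9.67303115e-01  1.43751199e-01  2.08950418e-01 -6.09895205e+02]
 [-2.06731042e-01 -3.03754230e-02  9.77926178e-01 -6.32501700e+02]
 [ 0.00000000e+00  0.00000000e+00  0.00000000e+00  1.00000000e+00]] [[-9.69318317e-01 -2.45414420e-01  1.39198794e-02  5.96637301e+02]
 [ 1.37437617e-01 -4.94149253e-01  8.58444766e-01 -1.63325883e+02]
 [-2.03796226e-01  8.34019351e-01  5.12717096e-01 -7.18772514e+02]
 [ 0.00000000e+00  0.00000000e+00  0.00000000e+00  1.00000000e+00]]
```

View pics/t0.png

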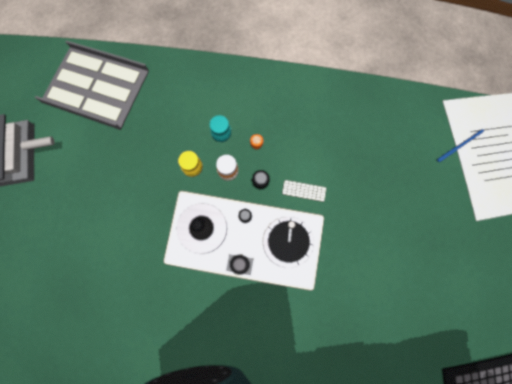

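View pics/s0.png

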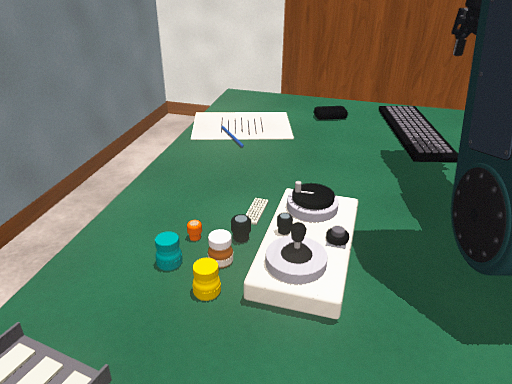

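Top view: the dial is at (289,241) with its peg at about (291,225). The joystick is at (201,228) and enter at (239,264). 
Candidates: 
- Dial or joystick: round base at (289,241) has the white line and peg, so it is the dial. The base at (201,228) has the knob, so it is the joystick.
- Button: enter is at (239,264) in its black housing at the front. The small round (245,215) is the eyepiece on the box, and (261,179) is the larger black decoy on the bench.
- Jar: amber and white at (227,166). Turquoise (220,128) and yellow (189,162) are decoys, as is orange (257,141).

I'll check this in one close crop.

Run:
```python
from h import *
a=load('t0');b=load('s0')
A=cv2.resize(a['frame'][195:295,160:330],None,fx=4.7,fy=4.7,interpolation=cv2.INTER_CUBIC)
B=cv2.resize(b['frame'][170:270,265:365],None,fx=3,fy=3,interpolation=cv2.INTER_CUBIC)
cv2.imwrite('pics/c0.png',A[:, :])
# dial black disc
g=a['frame'].max(2)
m=((g<60)*255).astype(np.uint8)
for c in cv2.findContours(m[195:295,160:330],cv2.RETR_EXTERNAL,cv2.CHAIN_APPROX_NONE)[0]:
    if len(c)>20:
        h=cv2.convexHull(c);e=cv2.fitEllipse(h);u=e[0][0]+160,e[0][1]+195
        print(np.round(u,1),np.round(e[1],1),np.round(onz(a,*u,78.5),1))
for z,p in((98.5,(291,225)),(98.5,(297,184))):print(onz(a if p[0]==291 else b,*p,z))
print(onz(a,239,264,60),onz(b,339,231,60))
# box corners
for p in((180,193),(324,211),(314,288),(165,264)):print(onz(a,*p,45).round(1))
```

```text
[239.2 264.1] [16.7 17.9] [465.8  39.7  78.5]
[288.6 241.2] [38.3 38.7] [521.5 -45.5  78.5]
[200.8 227.4] [21.5 22.2] [522.7 122.4  78.5]
[549.88381322 -44.36457774  98.5       ]
[552.28202537 -35.28798873  98.5       ]
[465.97021717  41.05775718  60.        ] [464.07429261  38.87793882  60.        ]
[588.  182.7  45. ]
[ 594.3 -111.1   45. ]
[ 441.4 -109.    45. ]
[443.5 185.7  45. ]
```

View pics/c0.png

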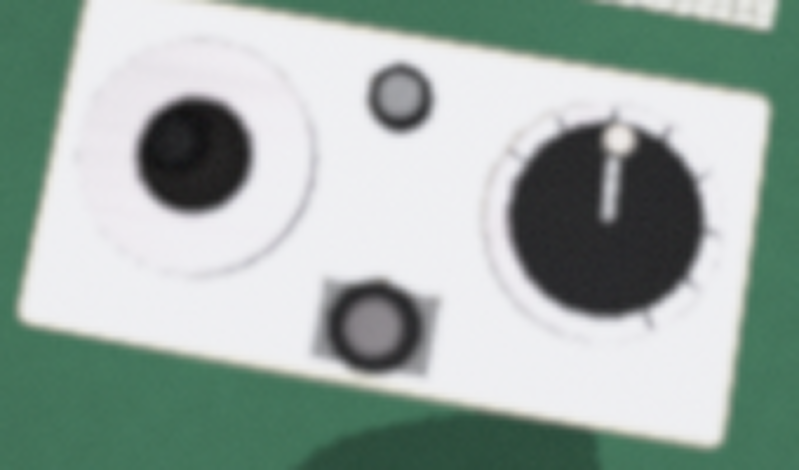

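The crop shows the dial standing at its third tick, with five free clockwise. Enter is grey in its black housing at crop (375,325), the eyepiece at (400,97), and the joystick on the left base. Next I close the fingers and travel high to the anticlockwise side of the peg.

```bash
python3 -m crank '[1,0.14,-0.078,0,0, 1,0.28,-0.157,0,0, 1,0.28,-0.157,0,0, 1,0.28,-0.157,0,0, 1,0.28,-0.157,0,0]'
python3 -m crank '[1,0.28,-0.157,0,0, 1,0.28,-0.157,0,0, 1,0.28,-0.157,0,0, 1,0.28,-0.157,0,0, 1,0.28,-0.157,0,0]'
python3 -m crank '[1,0,0,0,-0.071, 1,0,0,0,-0.071, 1,0,0,0,-0.071, 1,0,0,0,-0.071, 1,0,0,0,-0.071]'
python3 -m crank '[1,0,0,0,-0.071, 1,0,0,0,-0.071, 1,0,0,0,-0.071, 1,0,0,0,-0.071, 1,0,0,0,-0.071]'
python3 -m crank '[1,0,0,0,-0.071, 1,0,0,0,-0.071, 1,0,0,0,-0.071, 1,0,0,0,-0.071, 1,0,0,0,-0.071]'
python3 -m crank '[1,0,0,0,-0.071, 1,0,0,0,-0.071, 1,0,0,0,-0.071, 1,0,0,0,0, 1,0,0,0,0]'
python3 -c "
from h import *
s=st();x=R.from_quat(s['ee_rot']).as_matrix();print(np.degrees(np.arctan2(x[1,0],x[0,0])),x[:,2],s['joint_positions'])"
```

```text
clock: 0.6
ee_pos: [354.2, -292.1, 404.5]
ee_rot: [0.974, 0.225, -0.0, -0.0]
ft_force: [0.0, -1.1, -0.4]
grip_width: 12.2
grip_force: 0.0
clock: 1.1
ee_pos: [491.4, -93.9, 404.6]
ee_rot: [0.974, 0.225, -0.0, -0.0]
ft_force: [0.9, -1.0, 1.1]
grip_width: 0.2
grip_force: 0.0
clock: 1.6
ee_pos: [490.7, -95.8, 404.4]
ee_rot: [0.824, 0.566, -0.0, -0.0]
ft_force: [0.3, -1.0, -0.4]
grip_width: 0.1
grip_force: 0.0
clock: 2.1
ee_pos: [490.7, -95.9, 404.4]
ee_rot: [0.562, 0.827, -0.0, -0.0]
ft_force: [0.2, 0.2, 0.7]
grip_width: 0.3
grip_force: 0.0
clock: 2.6
ee_pos: [490.6, -95.9, 404.4]
ee_rot: [0.224, 0.975, 0.0, -0.0]
ft_force: [0.6, -0.3, 0.3]
grip_width: -0.2
grip_force: 0.0
clock: 3.1
ee_pos: [490.7, -95.9, 404.5]
ee_rot: [0.008, 1.0, 0.0, -0.0]
ft_force: [-0.5, 0.4, -0.0]
grip_width: 0.1
grip_force: 0.0
179.09771833572668 [-3.76104442e-04  1.52158489e-04 -9.99999918e-01] [-3.56217771e-01  2.20373736e-01 -1.07663862e-01  1.24316428e+00
  1.14467272e-05 -3.40469959e-01]
```

```bash
python3 -m crank '[1,-0.131,0.196,0,0, 1,-0.131,0.196,0,0, 1,-0.131,0.196,0,0, 1,0,0,0.24,0, 1,0,0,0.24,0]'
python3 -m crank '[1,0,0,0.24,0, 1,0,0,0.24,0, 1,0,0,0.01,0, 1,0,0,0,0, 1,0,0,0,0]'
python3 - <<'E'
from h import *
a=shot('top','t1');b=shot('side','s1')
A=cv2.resize(a['frame'][185:285,220:330],None,fx=4,fy=4,interpolation=cv2.INTER_CUBIC)
B=cv2.resize(b['frame'][130:230,250:340],None,fx=4,fy=4,interpolation=cv2.INTER_CUBIC)
cv2.imwrite('pics/c1.png',np.hstack([A,B]))
E
```

```text
clock: 3.6
ee_pos: [551.3, -7.5, 332.0]
ee_rot: [0.007, 1.0, -0.0, 0.001]
ft_force: [0.5, 0.9, -0.4]
grip_width: -0.1
grip_force: 0.0
clock: 4.1
ee_pos: [551.3, -8.5, 261.0]
ee_rot: [0.006, 1.0, -0.0, 0.001]
ft_force: [-0.1, -0.1, 1.3]
grip_width: -0.1
grip_force: 0.0
```

View pics/c1.png

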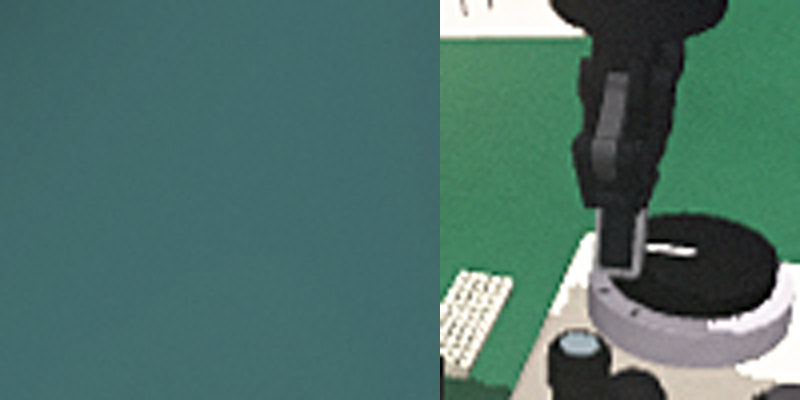

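Fingertip hovers beside the peg on its anticlockwise side (crop ~(615,270)); the white line still points to the peg behind it. Lower a little, then creep to contact.

```bash
python3 -m crank '[1,0,0,0.027,0, 1,0,-0.02,0,0, 1,0,-0.02,0,0, 1,0,-0.02,0,0]'
python3 -m crank '[1,0,-0.014,0,0, 1,0,0,0,0]'
python3 -m crank '[1,0,-0.014,0,0, 1,0,0,0,0]'
python3 -m crank '[1,0,-0.014,0,0, 1,0,0,0,0]'
```

```text
clock: 4.6
ee_pos: [550.6, -17.7, 255.2]
ee_rot: [0.006, 1.0, -0.0, 0.0]
ft_force: [0.4, -0.5, 0.7]
grip_width: 0.4
grip_force: 0.0
clock: 4.8
ee_pos: [550.5, -19.9, 255.2]
ee_rot: [0.006, 1.0, -0.0, 0.0]
ft_force: [0.2, 0.0, -0.1]
grip_width: 0.3
grip_force: 0.0
clock: 5.0
ee_pos: [550.5, -21.8, 255.1]
ee_rot: [0.006, 1.0, -0.0, 0.0]
ft_force: [0.5, 0.1, 0.2]
grip_width: -0.0
grip_force: 0.0
clock: 5.2
ee_pos: [550.5, -23.8, 255.1]
ee_rot: [0.006, 1.0, -0.0, 0.0]
ft_force: [0.2, -0.2, 0.5]
grip_width: -0.2
grip_force: 0.0
```

```bash
python3 -m crank '[1,0,-0.01,0,0, 1,0,0,0,0]'|sed -n '2p;4p'
python3 -m crank '[1,0,-0.01,0,0, 1,0,0,0,0]'|sed -n '2p;4p'
python3 -m crank '[1,0,-0.01,0,0, 1,0,0,0,0]'|sed -n '2p;4p'
python3 -m crank '[1,0,-0.01,0,0, 1,0,0,0,0]'|sed -n '2p;4p'
python3 - <<'E'
from h import *
b=shot('side','s2')
B=cv2.resize(b['frame'][150:220,260:350],None,fx=7,fy=7,interpolation=cv2.INTER_CUBIC)
cv2.imwrite('pics/c2.png',B)
E
```

```text
ee_pos: [550.5, -25.3, 255.1]
ft_force: [0.1, -1.5, -0.9]
ee_pos: [550.4, -26.7, 255.1]
ft_force: [-1.1, 1.5, -0.3]
ee_pos: [550.6, -28.2, 255.2]
ft_force: [1.5, 2.8, 0.0]
ee_pos: [550.6, -29.9, 255.2]
ft_force: [2.2, 2.9, -0.1]
```

View pics/c2.png

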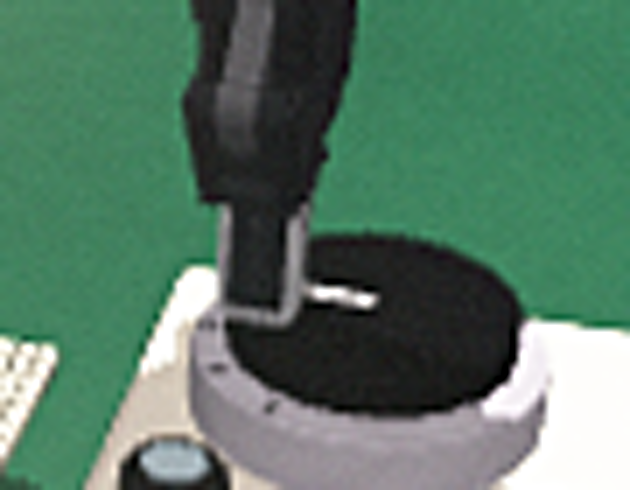

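Contact at TCP y ≈ -26.5, with about 3 N. Now I follow the arc round the dial axis at 3° per row, shift and twist together.

```bash
python3 -m crank '[1,-0.0057,-0.0106,0,0.025, 1,-0.0057,-0.0106,0,0.025, 1,-0.0057,-0.0106,0,0.025]'|sed -n '2p;4p'
python3 -m crank '[1,-0.0057,-0.0106,0,0.025, 1,-0.0057,-0.0106,0,0.025]'|sed -n '2p;4p'
python3 -m crank '[1,-0.0057,-0.0106,0,0.025, 1,-0.0057,-0.0106,0,0.025]'|sed -n '2p;4p'
python3 -m crank '[1,-0.0057,-0.0106,0,0.025, 1,-0.0057,-0.0106,0,0.025]'|sed -n '2p;4p'
python3 -m crank '[1,-0.0057,-0.0106,0,0.025, 1,-0.0057,-0.0106,0,0.025, 1,0,0,0,0]'|sed -n '2p;4p'
python3 - <<'E'
from h import *
s=st();x=R.from_quat(s['ee_rot']).as_matrix();print(np.degrees(np.arctan2(x[1,0],x[0,0])))
print("implied centre",s['ee_pos']+x@[30,-17,0])
b=shot('side','s3')
B=cv2.resize(b['frame'][150:220,260:350],None,fx=7,fy=7,interpolation=cv2.INTER_CUBIC)
cv2.imwrite('pics/c3.png',B)
E
```

```text
ee_pos: [552.6, -34.8, 255.1]
ft_force: [1.6, 0.1, 0.8]
ee_pos: [553.5, -38.3, 255.0]
ft_force: [-0.3, -1.0, 0.2]
ee_pos: [554.2, -41.9, 255.0]
ft_force: [0.1, 0.6, -0.7]
ee_pos: [554.6, -45.2, 255.0]
ft_force: [0.9, 3.2, 0.2]
ee_pos: [554.5, -49.0, 255.0]
ft_force: [-0.8, 0.1, -0.4]
146.2942752403541
implied centre [520.09738794 -46.52276023 255.03865008]
```

View pics/c3.png

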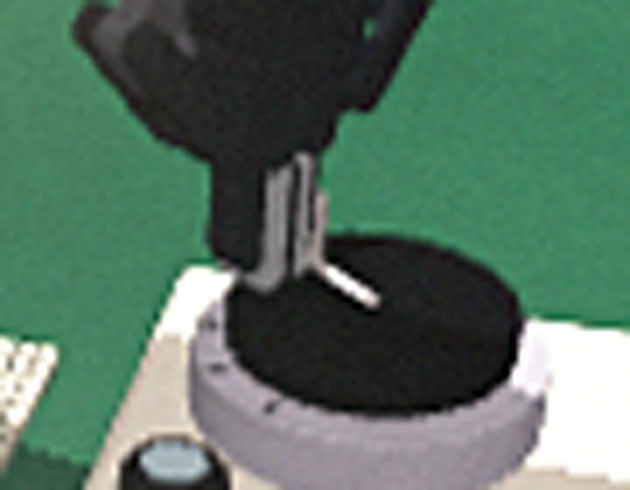

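The white line now runs from crop (375,300) to (320,265), i.e. the dial has turned. I'll measure its angle with a ray-cast on the disc top.

```bash
cat >> h.py <<'E'
def ang(b):
    # white line: bright pixels within 24 mm of dial axis on the disc-top plane
    P=[]
    f=b['frame'].min(2)
    for v in range(165,215):
        for u in range(285,345):
            if f[v,u]>90:
                p=onz(b,u+.0,v+.0,78.5)[:2]-[520,-46]
                if np.hypot(*p)<26: P.append(p)
    P=np.array(P); w=P[np.hypot(*P.T)>8].mean(0) if len(P) else np.zeros(2)
    return len(P),np.degrees(np.arctan2(w[1],w[0])).round(1),P.mean(0).round(1)
E
python3 - <<'E'
from h import *
for n in('s0','s2','s3'):print(n,ang(load(n)))
b=load('s3')
for p in((313.6,192.9),(305.7,187.9)):print(onz(b,*p,78.5))
b=load('s2')
for p in((260+375/7,150+300/7),(260+305/7,150+292/7)):print(onz(b,*p,78.5))
E
```

```text
s0 (27, np.float64(3.7), array([13.7,  0.9]))
s2 (32, np.float64(1.7), array([15.2,  0.5]))
s3 (23, np.float64(-36.2), array([10.9, -7.5]))
[521.13930631 -45.18166967  78.5       ]
[538.42636318 -59.73348258  78.5       ]
[521.21342234 -45.32389135  78.5       ]
[540.08883183 -44.43585324  78.5       ]
```

```bash
python3 -m crank '[1,-0.0057,-0.0106,0,0.025, 1,-0.0057,-0.0106,0,0.025, 1,-0.0057,-0.0106,0,0.025, 1,-0.0057,-0.0106,0,0.025, 1,-0.0057,-0.0106,0,0.025]'|sed -n '2p;4p'
python3 -m crank '[1,-0.0057,-0.0106,0,0.025, 1,-0.0057,-0.0106,0,0.025, 1,-0.0057,-0.0106,0,0.025, 1,-0.0057,-0.0106,0,0.025, 1,-0.0057,-0.0106,0,0.025]'|sed -n '2p;4p'
python3 -m crank '[1,-0.0057,-0.0106,0,0.025, 1,-0.0057,-0.0106,0,0.025, 1,-0.0057,-0.0106,0,0.025, 1,-0.0057,-0.0106,0,0.025, 1,-0.0057,-0.0106,0,0.025, 1,0,0,0,0]'|sed -n '2p;4p'
python3 -m crank '[1,-0.0057,-0.0106,0,0.025, 1,-0.0057,-0.0106,0,0.025, 1,-0.0057,-0.0106,0,0.025, 1,-0.0057,-0.0106,0,0.025, 1,0,0,0,0]'|sed -n '2p;4p'
python3 - <<'E'
from h import *
s=st();x=R.from_quat(s['ee_rot']).as_matrix();print(np.degrees(np.arctan2(x[1,0],x[0,0])),s['joint_positions'])
print("implied centre",s['ee_pos']+x@[30,-17,0])
b=shot('side','s4');print(ang(b))
B=cv2.resize(b['frame'][150:220,260:350],None,fx=7,fy=7,interpolation=cv2.INTER_CUBIC)
cv2.imwrite('pics/c4.png',B)
E
```

```text
ee_pos: [552.8, -57.8, 255.1]
ft_force: [-0.1, -0.3, 0.1]
ee_pos: [548.9, -65.7, 255.1]
ft_force: [0.1, 2.2, 0.0]
ee_pos: [544.1, -71.4, 255.1]
ft_force: [-0.3, -1.1, 0.6]
104.37752144180409 [-2.78845607e-01  3.91652831e-01 -2.80579976e-01  8.98779635e-01
 -5.44288982e-04  1.04101577e+00]
implied centre [520.20400654 -46.54631911 255.10992631]
(14, np.float64(-80.5), array([  2.7, -12.5]))invalid input at $: expected 1 to 5 rows
```

View pics/c4.png

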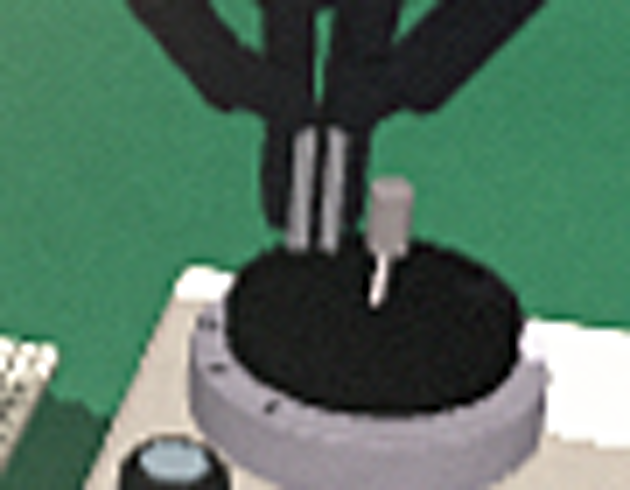

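The third stop (about 90°) is reached and the peg has snapped ahead of the finger at crop (390,215). One six-row call was refused, so I recount from here. About 28° more is needed, finishing gently.

```bash
python3 -m crank '[1,-0.0057,-0.0106,0,0.025, 1,-0.0057,-0.0106,0,0.025, 1,-0.0057,-0.0106,0,0.025, 1,-0.0057,-0.0106,0,0.025, 1,-0.0057,-0.0106,0,0.025]'|sed -n '2p;4p'
python3 -m crank '[1,-0.0057,-0.0106,0,0.025, 1,-0.0057,-0.0106,0,0.025, 1,0,0,0,0]'|sed -n '2p;4p'
python3 -c "
from h import *
b=shot('side','s5');print(ang(b))"
python3 -m crank '[1,-0.0038,-0.007,0,0.0167, 1,0,0,0,0]'|sed -n '2p;4p'
python3 -c "
from h import *
b=shot('side','s6');print(ang(b))"
python3 -m crank '[1,-0.0038,-0.007,0,0.0167, 1,0,0,0,0]'|sed -n '2p;4p'
python3 - <<'E'
from h import *
s=st();x=R.from_quat(s['ee_rot']).as_matrix();print(np.degrees(np.arctan2(x[1,0],x[0,0])))
b=shot('side','s7');print(ang(b))
B=cv2.resize(b['frame'][150:220,260:350],None,fx=7,fy=7,interpolation=cv2.INTER_CUBIC)
cv2.imwrite('pics/c7.png',B)
E
```

```text
ee_pos: [537.4, -76.5, 255.2]
ft_force: [2.3, 2.0, -1.4]
ee_pos: [533.8, -78.2, 255.1]
ft_force: [-0.2, -0.8, -0.2]
(20, np.float64(-102.1), array([ -2.1, -11.9]))
ee_pos: [532.7, -78.6, 255.1]
ft_force: [0.1, -0.3, 0.1]
(19, np.float64(-112.6), array([ -4.1, -11.2]))
ee_pos: [531.6, -79.0, 255.1]
ft_force: [-0.2, -0.7, 0.6]
79.43037771961318
(19, np.float64(-112.6), array([ -4.1, -11.2]))
```

View pics/c7.png

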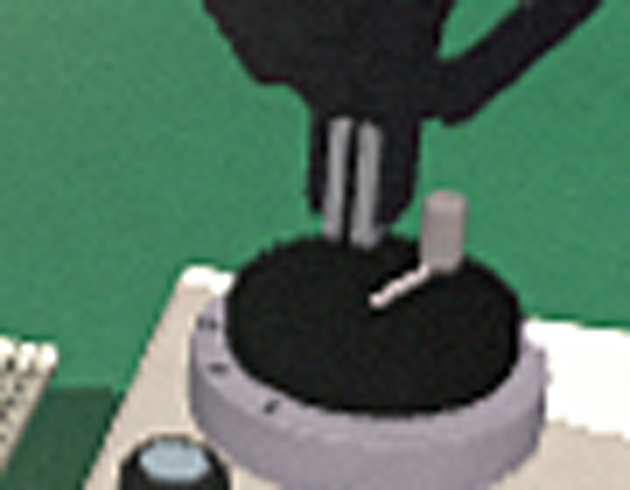

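The peg snapped clear of the finger, peg top at crop (445,197). I'll check the peg's travel by side-view ray-cast against the start, and raise the tool.

```bash
python3 -m crank '[1,0,0,-0.15,0, 1,0,0,-0.2,0, 1,0,0,-0.2,0, 1,0,0,0,0]'|sed -n '2p;4p'
python3 - <<'E'
from h import *
b=shot('side','s8')
print(ang(b), st()['ee_rot'])
C=np.array([520,-46.])
for t in (3,): pass
f=cv2.resize(np.hstack([load('s0')['frame'][165:215,280:345],b['frame'][165:215,280:345]]),None,fx=6,fy=6,interpolation=cv2.INTER_CUBIC)
for k in range(6):
    th=np.radians(2-30*k)
    u,v=proj(b,[520.5+30*np.cos(th),-46+30*np.sin(th),98.5])
    cv2.circle(f,(int((u-280+65.5)*6),int((v-165+.5)*6)),3,(0,0,255),-1)
    if k==0: cv2.circle(f,(int((u-280+.5)*6),int((v-165+.5)*6)),3,(0,0,255),-1)
cv2.imwrite('pics/c8.png',f)
E
```

```text
ee_pos: [532.4, -79.2, 341.1]
ft_force: [0.9, 0.4, 0.4]
(19, np.float64(-112.6), array([ -4.1, -11.2])) [0.76906408 0.63916968 0.00086283 0.00134453]
```

View pics/c8.png

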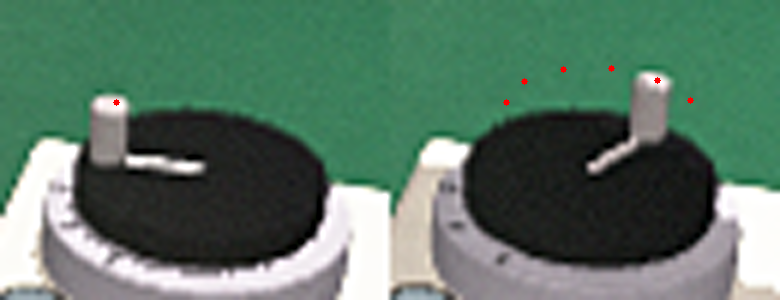

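The peg top matches the predicted fourth-click dot (crop (655,80)), so the dial is set. Now to enter at about (466,40).

```bash
python3 -m crank '[1,0.233,-0.194,0,0, 1,0.233,-0.194,0,0, 1,0.233,-0.194,0,0, 1,0,0,0,0]'|sed -n '2p;4p'
python3 -m crank '[1,0,0,0.2,0, 1,0,0,0.2,0, 1,0,0,0.13,0, 1,0,0,0,0, 1,0,0,0,0]'|sed -n '2p;4p'
python3 - <<'E'
from h import *
s=st();x=R.from_quat(s['ee_rot']).as_matrix()
print("tool-axis residual (frac)",(x.T@(np.array([466,40,0])-s['ee_pos']))/150)
b=shot('side','s9')
cv2.imwrite('pics/c9.png',cv2.resize(b['frame'][170:270,290:390],None,fx=5,fy=5,interpolation=cv2.INTER_CUBIC))
a=load('t0');o1,r1=ray(a,239.4,264.1);o2,r2=ray(load('s0'),339,231)
t=np.linalg.lstsq(np.c_[r1,-r2],o2-o1,rcond=None)[0];print(o1+r1*t[0],o2+r2*t[1])
E
```

```text
ee_pos: [462.4, 43.3, 336.9]
ft_force: [-0.8, 0.7, -0.6]
ee_pos: [465.3, 40.0, 258.1]
ft_force: [-0.7, -0.2, 0.2]
tool-axis residual (frac) [1.47097531e-03 6.32202182e-03 1.72094569e+00]
[465.90045359  40.23102407  60.92497996] [464.05366241  40.19924842  60.92916201]
```

View pics/c9.png

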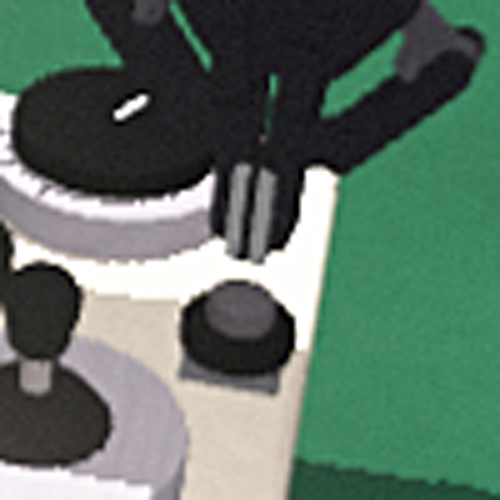

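The fingertip is at crop (248,255), above the grey cap at (242,308). Now I descend in small steps, watching the force.

```bash
python3 -m crank '[1,0,0,0.06,0, 1,0,0,0.05,0, 1,0,0,0,0]'|sed -n '2p;4p'
for i in 1 2 ; do :; done
python3 -m crank '[1,0,0,0.013,0, 1,0,0,0,0]'|sed -n '2p;4p'
python3 -m crank '[1,0,0,0.013,0, 1,0,0,0,0]'|sed -n '2p;4p'
python3 -m crank '[1,0,0,0.013,0, 1,0,0,0,0]'|sed -n '2p;4p'
```

```text
ee_pos: [464.9, 40.1, 240.9]
ft_force: [-0.6, -0.0, 0.4]
ee_pos: [465.2, 40.1, 239.7]
ft_force: [-0.3, -0.1, 1.5]
ee_pos: [465.2, 40.1, 237.7]
ft_force: [0.4, -1.1, 1.5]
ee_pos: [465.2, 40.1, 235.7]
ft_force: [-0.1, -0.3, 2.7]
```

```bash
python3 -m crank '[1,0,0,0.013,0, 1,0,0,0,0]'|sed -n '2p;4p'
python3 -m crank '[1,0,0,0.008,0, 1,0,0,0,0]'|sed -n '2p;4p'
python3 -m crank '[1,0,0,0.008,0, 1,0,0,0,0]'|sed -n '2p;4p'
```

```text
ee_pos: [465.2, 40.1, 234.2]
ft_force: [-4.2, 0.4, 13.3]
ee_pos: [465.2, 40.1, 233.9]
ft_force: [-9.0, 0.2, 31.5]
ee_pos: [465.2, 40.2, 233.5]
ft_force: [-13.9, 0.6, 51.5]
```

The hard stop is at TCP z ≈ 234.3 and contact began between 239.7 and 240.9. That makes the travel 5.4–6.6 mm, so the button is fully down. Release and check.

```bash
python3 -m crank '[1,0,0,-0.02,0, 1,0,0,-0.1,0, 1,0,0,-0.25,0, 1,0,0,-0.25,0, 1,0,0,0,0]'
python3 -m crank '[1,0,0,0,0, 1,0,0,0,0, 1,0,0,0,0, 1,0,0,0,0, 1,0,0,0,0]'|sed -n '1,2p;4p'
python3 - <<'E'
from h import *
b=shot('side','s10');print(ang(b))
cv2.imwrite('pics/c10.png',cv2.resize(b['frame'][160:310,145:365],None,fx=3.5,fy=3.5,interpolation=cv2.INTER_CUBIC))
E
```

```text
clock: 13.6
ee_pos: [466.2, 40.1, 328.2]
ee_rot: [0.77, 0.638, 0.002, 0.002]
ft_force: [0.7, -0.2, -1.1]
grip_width: -0.1
grip_force: 0.0
clock: 14.1
ee_pos: [465.1, 40.1, 324.0]
ft_force: [-0.2, 0.3, 0.4]
(24, np.float64(-110.5), array([ -3.7, -11.2]))
```

View pics/c10.png

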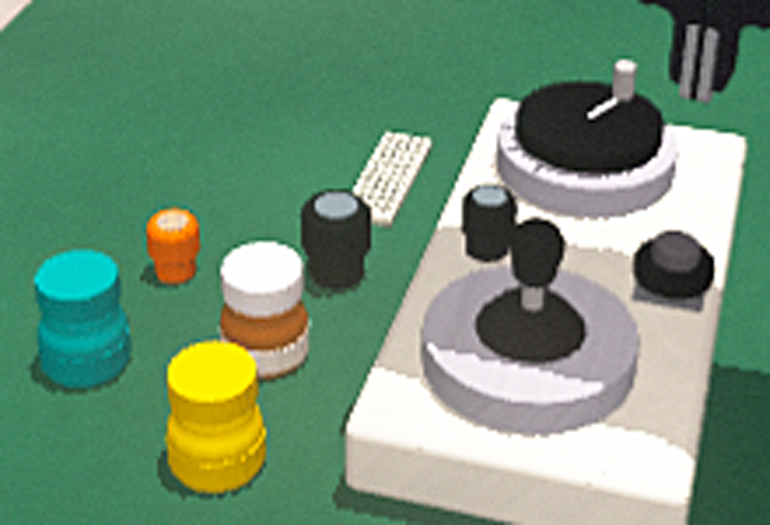

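The dial holds its stop (peg at crop (625,75)) and enter is back up at (675,260). The joystick is upright, and the eyepiece, jar and coupon have not moved. The tool touches nothing.

```bash
python3 -c "
from rig import manip
print(manip.hand_in())"
```

```text
the job is handed in; nothing more can be done
None
```

The job is handed in, with no verdict returned: the side view shows the dial four clicks clockwise and resting in its stop, and enter was pressed to its hard stop (the wrist force reached about 51 N there) and came back up, with nothing else moved.

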